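Uncap the attic telescope and point it at the roof window

TASK

Get the small telescope ready for the roof window overhead: lift the loose dust cap off the leaning tube and set it down gently, knob up and flat, in the empty square bay of the accessory tray, without dropping it. Then swing the uncapped tube up on its hinge until it stops, pointing straight up. Leave the eyepieces, the torch and the carton where they are.

Things in the scene. Friction and masses are not known exactly. Their poses are not given: they have to be found in the camera images.
- cap: Black dust cap, 70 g: round lid, diameter 100, height 18 mm, skirt (inside 94, 14 deep) loose over the 90 mm tube; on top, in the centre, a round knob, diameter 30, height 32 mm. Origin: centre of the skirt's lower edge; +z up through the knob (lid top at 18, knob top at 50 mm). Starts on the leaning tube, coaxial with it; comes off along its axis.
- tube_mouth (a point): Centre of the open upper end of the white tube (outside diameter 90, length 240 mm); z points out along the tube. The hinge axis is level, along the stand's y, 140 mm below this point along the tube and 130 mm above the table. A focuser, 34 mm thick, sticks out 40 mm on the +y side, 65 mm below the mouth. Upright, the mouth is 270 mm above the table.
- tube (a joint): Swing of the tube in rad: 0 = as it starts, leaning 0.38 rad from the vertical, mouth towards the stand's -x; grows as it is raised; 0.38 = straight up, at its stop. Friction (0.3 N m) keeps it where it is left; about 3 N near the mouth moves it. To raise it, push its -x side, just below the mouth, towards the stand's +x; the mouth's -x edge meanwhile rises from 243 to 270 mm.
- scope_base: The telescope's plywood stand, fixed to the table: a disc 200 mm in diameter and 20 mm high with two upright cheeks 75 mm wide at y = +-62 mm, rounded off at 178 mm height, between which the tube hangs. Origin at the centre of the disc's underside, straight below the hinge; the tube leans towards -x.
- tray: Wooden accessory tray, fixed, 132 mm (x) by 194 mm (y), walls 6 mm thick and 24 mm high, floor 6 mm thick. A wall across it divides it into a square bay 120 by 117 mm (on its -y side, empty, for the cap) and a narrow bay 120 by 59 mm (on its +y side, holding two eyepieces). Origin at the centre of the underside.
- cap_bay (a point): Centre of the floor of the square empty bay, 6 mm above the table; axes as the tray's, z up.
- eyepiece0: Dark eyepiece, 42 mm in diameter and 54 mm tall, standing loose in the narrow bay; origin at its underside. Leave alone.
- eyepiece1: Second eyepiece of the same size beside it; origin at its underside. Leave alone.
- torch: Aluminium torch standing on its 52 mm head, 138 mm tall; origin at the centre of its underside. Leave alone.
- carton: Taped cardboard carton 120 by 160 by 75 mm; origin at the centre of its underside. Leave alone.
Not all that is in view belongs to the job. Of the things that look like the cap, the smallest one is meant.

How it is judged:
On the way, in this order (a step that is already met when the one before it is completed fails the run):
1. the cap is held clear of the tube (distance between cap and tube_mouth above 0.05 m and contact force between the fingers and cap above 0.5 N and contact force between cap and tube below 0.05 N), for 0.1 s.
2. the cap lies flat in the square bay, knob up, released (horizontal distance between cap and cap_bay below 0.022 m and z of cap in the frame of cap_bay between -0.006 and 0.006 m and angle between cap's own z axis and vertical below 0.1 rad and contact force between the fingers and cap below 0.1 N and linear speed of cap below 0.02 m/s), for 0.2 s.
3. the tube stands upright at its stop (value of joint tube above 0.32 rad), for 0.2 s.
At the end, for the whole second after the job is handed in: The cap lies flat (within 0.1 rad) and knob up on the floor of the tray's square bay (its centre within 22 mm of the bay's centre, its lower edge within 6 mm of the floor), released and at rest, and the tube stands still within 0.06 rad of straight up (all of step 2 and value of joint tube above 0.32 rad and velocity of joint tube between -0.05 and 0.05 rad/s); the robot touches nothing.
It fails at once if the cap is dropped (it moves faster than 0.5 m/s with no finger on it) (linear speed of cap above 0.5 m/s and contact force between the fingers and cap below 0.05 N).
It fails at once if the first eyepiece is moved by more than 25 mm or tipped over (distance of eyepiece0 from where it was at the start of the episode above 0.025 m or angle between eyepiece0's own z axis and vertical above 0.4 rad).
It fails at once if the second eyepiece is moved by more than 25 mm or tipped over (distance of eyepiece1 from where it was at the start of the episode above 0.025 m or angle between eyepiece1's own z axis and vertical above 0.4 rad).
It fails at once if the torch is moved by more than 25 mm or tipped over (distance of torch from where it was at the start of the episode above 0.025 m or angle between torch's own z axis and vertical above 0.4 rad).
It fails at once if the carton is moved by more than 25 mm or tipped over (distance of carton from where it was at the start of the episode above 0.025 m or angle between carton's own z axis and vertical above 0.4 rad).
It also fails if it takes over 58 s, if anything falls off the work surface, if the arm or the gripper's body presses on something with over 40 N, if the wrist force passes 120 N, or if a joint passes its speed limit or range.

ROBOT

A 6-joint arm with a two-finger parallel gripper is mounted at the origin on the work surface. World frame = base frame: x ahead of the robot, y to its left, z up, the work surface at z = 0. Lengths are in m, angles in rad, forces in N, time in s.
With the tool pointing down it reaches from about 0.225 to 0.875 m from the base axis. Payload 3.4 kg.
Tool frame: the origin (TCP) lies at the very end of the fingers, on their centre line; the grasp point (between the pads) lies behind it (manip.grasp_offset is the z of the grasp point in the tool frame, in m); z points along the fingers, y is the line along which they close (so a half turn about z gives the same grasp; the last joint's range is limited). The gripper opens to 85 mm and grips with 20 to 120 N. Pads are 22 mm wide; open, the fingers measure 114 mm over their backs; the gripper's body (76 mm by 85 mm) begins 54 mm behind the grasp point. The pads swing forward as they close: fully open they stand 13 mm farther back than shut.
Start: joints at [1.199, 0.276, 1.505, -0, 1.361, -0.121], TCP at [0.143, 0.557, 0.231] pointing down, gripper open.
Joint ranges: [-2.89, 2.89], [-0.75, 2.08], [0.22, 2.7], [-1.18, 4.32], [0.11, 2.71], [-2.7, 2.7]. Speed limits (rad/s): [2.57, 2.57, 3.14, 3.14, 3.14, 3.14].

INTERFACE

Orientations are given as a unit quaternion [w, x, y, z].
In Python, from rig import manip gives the robot as it stands.
- The arm moves only by the shell command python3 -m pendant 'ROWS' [FORCE]. ROWS is JSON, a list of rows, each an object of numbers: "dx", "dy", "dz": the shift along the tool's x, y, z in m; "rx", "ry", "rz": the turn, a rotation vector about the tool's x, y, z in degrees; "hand": the finger opening in m, from 0 to 0.0854. In form: [{"dx": .., "dy": .., "dz": .., "rx": .., "ry": .., "rz": .., "hand": ..}, ...]. A call has 1 to 12 rows; each row shifts and turns the commanded pose from where the row before left it, along the tool's axes as they then stand; what a row does not reach is not made up. A row lasts 1/12 s, in which the tool goes at most 41.7 mm and 7.16 degrees, less where a joint would pass 70% of its speed; a pose out of reach is approached as far as the arm can. A call is refused whole if a number of a shift passes 0.0417 or a number of a turn 7.16, either way. A call with a gripper value outside its range is refused whole. The fingers move at their own pace and stop on an object; FORCE is the grip in N (left out, the last holds). Time passes only in rows, so rows that do not move let the fingers close. It gives the time, the measured TCP pose, the force, the opening and the grip force at its end, in the units of the state.
- manip.get_state(): the state, without advancing time (a new reading comes with each control period).
- manip.get_image(name): name is "side" or "top" or "wrist"; returns a dict with "frame" (400x640x3 uint8, red, green, blue), "fx", "fy", "cx", "cy" (pixels), "position" and "attitude" of the camera in the world; the wrist camera has in their place "mount" (4x4, takes a point from camera to tool coordinates, whose origin is the TCP and whose axes are the flange's). Camera axes: x right, y up, looking along -z (the intrinsics and any distortion apply to the point x, -y, -z); pixel columns grow to the right and rows downward; lengths in m; the calibration is good to about 2 mm. A picture is of the moment at which its call begins: read the wrist's pose just before it. There is no depth.
- manip.sign_off(): hands the job in; it is judged then, once.
The state is a dict: "clock": time; "qpos": joint angles; "qd": joint speeds; "effort": joint torques, N m; "position": TCP position; "ee_rot": TCP orientation; "contact_force": force on the tool from outside, world axes, zero at the start; "moment": the same for the moment, N m; "width": finger opening in m; "gripper_force": force on a finger pad.
Only numpy, scipy, OpenCV 4.12 (cv2) and the standard library are available. Lean on these libraries where they do the work, as an engineer would, in place of code of your own. Each camera call takes 0.05 s, during which the arm holds its last target. There are 200 camera calls.

## Working session

There is one attempt and no reset: what is moved stays moved. The work goes in short steps, Python scripts to look and compute and a shell command to move; the robot and the scene stay as the last step left them, time stands still between calls to the robot, and variables do not carry over. Pictures are saved under pics/ and viewed, at most 13 in all, crops included, and the job is handed in when it is done.

```bash
mkdir -p pics; ls
python3 - <<'E'
from rig import manip
import cv2,numpy as np
for n in("side","top"):
    d=manip.get_image(n); cv2.imwrite(f"pics/{n}0.png",d["frame"][:,:,::-1])
    print({k:(np.round(v,4).tolist() if not isinstance(v,float) else v) for k,v in d.items() if k!="frame"})
print(manip.grasp_offset, manip.get_state())
E
```

```text
pics
{'fx': 467.6014088688167, 'fy': 467.6014088688167, 'cx': 322.71423415618233, 'cy': 204.47778200383186, 'position': [0.0769, -0.4741, 0.9549], 'attitude': [0.8655, 0.33, -0.1256, -0.3553]}
{'fx': 440.71883804281515, 'fy': 440.71883804281515, 'cx': 322.45887220749313, 'cy': 203.6123253547184, 'position': [0.3716, 0.0268, 1.3063], 'attitude': [0.7148, 0.0622, -0.0469, -0.695]}
-0.0187 {'clock': 0.1, 'qpos': array([ 1.19899628e+00,  2.76534900e-01,  1.50601613e+00,  1.31947164e-06,
        1.36070829e+00, -1.21028575e-01]), 'qd': array([ 0.00110055, -0.00132369, -0.00254009, -0.00159203,  0.00053276,
       -0.0003071 ]), 'effort': array([ 7.26774524e-04, -4.17703271e+01, -2.46402311e+01, -3.72042123e-04,
        5.75568571e-03, -2.25290063e-05]), 'position': array([0.14253287, 0.55656103, 0.2305206 ]), 'ee_rot': array([-2.03899043e-04,  1.25057544e-01,  9.92149140e-01, -8.08003531e-04]), 'contact_force': array([-0.08365401,  0.54810183, -0.0161713 ]), 'moment': array([-0.00265161, -0.004943  ,  0.05567422]), 'gripper_force': 0.0, 'width': 0.08548162466545964}
```

View pics/side0.png

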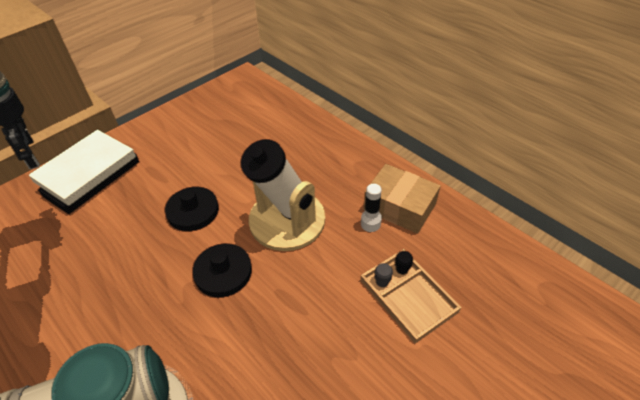

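View pics/top0.png

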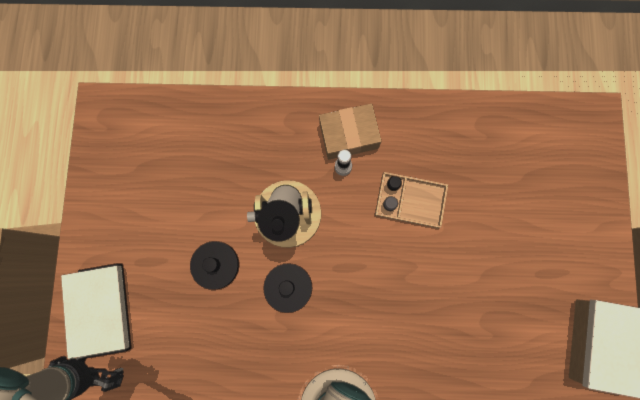

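The side view shows the capped tube at (264,160), two bigger lids lying on the table and the tray at about (410,295). The top view has the cap at (278,220), the stand at (288,214) and the tray at (412,200). I'll enlarge both.

Run:
```python
import cv2
a=cv2.imread("pics/side0.png")[130:345,230:470]; cv2.imwrite("pics/sc.png",cv2.resize(a,None,fx=2.75,fy=2.75,interpolation=cv2.INTER_CUBIC))
a=cv2.imread("pics/top0.png")[95:255,240:455]; cv2.imwrite("pics/tc.png",cv2.resize(a,None,fx=3.6,fy=3.6,interpolation=cv2.INTER_CUBIC))
```

```text
(no output)
```

View pics/sc.png

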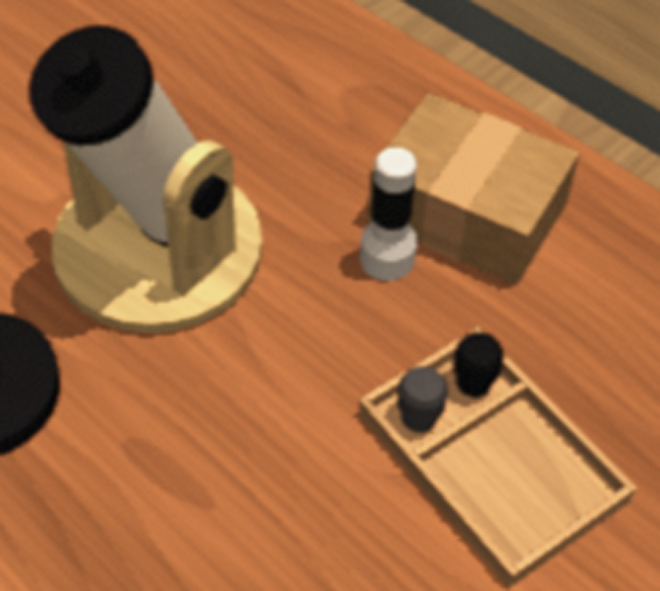

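View pics/tc.png

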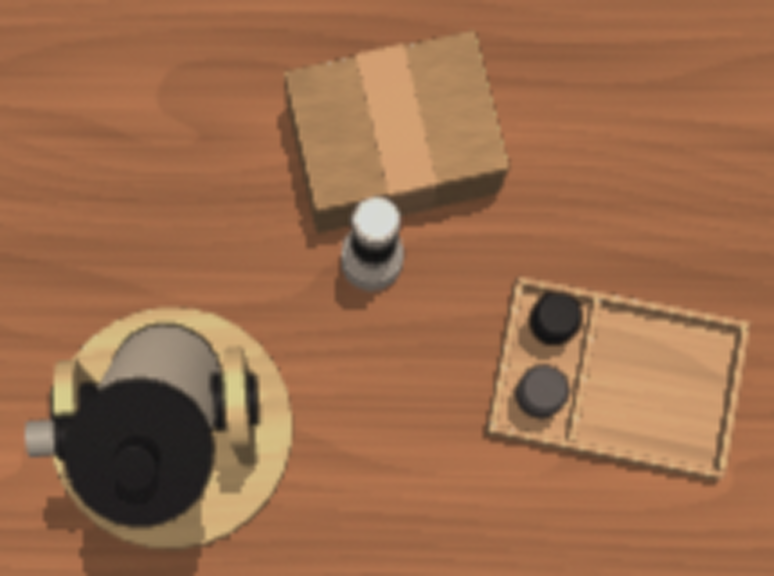

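```bash
cat > h.py <<'E'
from rig import manip
import numpy as np, cv2
from scipy.spatial.transform import Rotation as R
from scipy.optimize import least_squares
def rot(q): return R.from_quat([q[1],q[2],q[3],q[0]])
def cam(n):
    d=manip.get_image(n)
    if n=="wrist":
        raise SystemExit
    return d,np.array(d["position"]),rot(d["attitude"]).as_matrix()
def ray(c,uv):
    d,p,M=c; v=np.array([(uv[0]-d["cx"])/d["fx"],-(uv[1]-d["cy"])/d["fy"],-1]); v=M@v; return p,v/np.linalg.norm(v)
def proj(c,X):
    d,p,M=c; q=(np.atleast_2d(X)-p)@M; return np.c_[d["cx"]+d["fx"]*q[:,0]/-q[:,2], d["cy"]+d["fy"]*q[:,1]/q[:,2]]
def tri(rs):
    A=sum(np.eye(3)-np.outer(v,v) for p,v in rs); b=sum((np.eye(3)-np.outer(v,v))@p for p,v in rs); X=np.linalg.solve(A,b)
    return X,[np.linalg.norm(np.cross(X-p,v)) for p,v in rs]
S=lambda u,v:((u+.5)/2.75-.5+230,(v+.5)/2.75-.5+130)
T=lambda u,v:((u+.5)/3.6-.5+240,(v+.5)/3.6-.5+95)
E
python3 - <<'E'
from h import *
s=cam("side");t=cam("top"); np.set_printoptions(precision=4,suppress=True)
tc=[(519,278),(748,323),(719,480),(488,437)]; sc=[(477,330),(634,488),(512,578),(362,402)]
P=[]
for a,b in zip(tc,sc):
    X,e=tri([ray(t,T(*a)),ray(s,S(*b))]); P.append(X); print("tray",X,np.max(e))
for nm,a,b in(("base",(171,428),(157,240)),("lid",(139,452),(92,85)),("knob",(135,475),(78,80)),("torchtop",(376,221),(396,165)),
  ("ep0",(556,315),(479,352)),("ep1",(543,388),(423,385))):
    print(nm,*tri([ray(t,T(*a)),ray(s,S(*b))]))
# tray fit
u=np.array([[.066,.097],[.066,-.097],[-.066,-.097],[-.066,.097]])
def w(p,uv): c,s_=np.cos(p[2]),np.sin(p[2]); return np.c_[p[0]+c*uv[:,0]-s_*uv[:,1],p[1]+s_*uv[:,0]+c*uv[:,1]]
def f(p):
    X=np.c_[w(p,u),np.full(4,.024)]
    return np.r_[(proj(t,X)-[T(*a) for a in tc]).ravel(),(proj(s,X)-[S(*a) for a in sc]).ravel()]
r=least_squares(f,[.4,-.2,0]); print(r.x,np.round(f(r.x),1)); print("bay",w(r.x,np.array([[0,-.0325+.0005]])))
# scope fit: disc extents
def scope(p):
    th=np.linspace(0,2*np.pi,180); c,s_=np.cos(p[2]),np.sin(p[2]); ex=np.array([c,s_,0]);ey=np.array([-s_,c,0]);ez=np.array([0,0,1])
    o=np.array([p[0],p[1],0]); h=o+.13*ez; ax=-np.sin(.38)*ex+np.cos(.38)*ez; px=np.cos(.38)*ex+np.sin(.38)*ez
    circ=lambda C,rad,a,b:C+rad*(np.outer(np.cos(th),a)+np.outer(np.sin(th),b))
    disc=circ(o+.02*ez,.1,ex,ey); cap=np.r_[circ(h+.144*ax,.05,px,ey),circ(h+.126*ax,.05,px,ey)]
    return h,ax,disc,cap
bt=lambda q:[*q.min(0),*q.max(0)]
def g(p):
    h,ax,disc,cap=scope(p); 
    return np.r_[np.array(bt(proj(t,disc)))-[*T(50,307),*T(291,548)], np.array(bt(proj(t,cap)))-[*T(64,378),*T(214,526)],
      np.array(bt(proj(s,cap)))-[*S(31,26),*S(153,143)], (proj(t,h+.176*ax)-T(135,475))[0]]
r=least_squares(g,[.45,.1,0]); print(r.x,np.round(g(r.x),1)); h,ax,_,_=scope(r.x); print("mouth",h+.14*ax,"ktop",h+.176*ax,"ax",ax)
E
```

```text
tray [ 0.6705 -0.1215  0.0281] 0.00025538907198595454
tray [ 0.6378 -0.3085  0.0283] 0.0006506552603877133
tray [ 0.51   -0.2859  0.0221] 0.0018651523103066835
tray [ 0.5404 -0.0994  0.0293] 0.003454586492221268
base [0.54   0.1596 0.0243] [np.float64(0.001572797699058327), np.float64(0.0015727976990583788)]
lid [0.4924 0.1561 0.2587] [np.float64(0.0011746365113807038), np.float64(0.001174636511380713)]
knob [0.4772 0.155  0.2745] [np.float64(0.003233274851975769), np.float64(0.0032332748519758423)]
torchtop [ 0.6872 -0.001   0.1371] [np.float64(0.0011119483510459338), np.float64(0.001111948351045807)]
ep0 [ 0.6344 -0.1482  0.0579] [np.float64(0.0008074809066093394), np.float64(0.0008074809066092157)]
ep1 [ 0.5744 -0.1377  0.0609] [np.float64(0.0007722659045398182), np.float64(0.0007722659045398184)]
[ 0.5913 -0.2035 -0.1726] [-0.9 -0.6  0.4 -0.5  1.2 -0.4 -0.4 -1.6 -0.4 -0.1  0.5  1.  -0.2  0.5
 -1.7  0.2]
bay [[ 0.5858 -0.235 ]]
[0.542  0.1615 0.0902] [-0.3 -0.5  0.4 -0.3 -0.5 -0.7  0.2  0.3 -1.6  0.5  0.2  2.5 -0.5 -1.9]
mouth [0.4903 0.1568 0.26  ] ktop [0.477  0.1556 0.2934] ax [-0.3694 -0.0334  0.9287]
```

```bash
cat >> h.py <<'E'
BASE=np.array([.542,.1615]); YAW=.09; BAY=np.array([.5858,-.235]); TYAW=-.1726
def frame(z,y):
    z=np.array(z)/np.linalg.norm(z); y=np.array(y)-np.dot(y,z)*z; y/=np.linalg.norm(y); return np.c_[np.cross(y,z),y,z]
ex=np.array([np.cos(YAW),np.sin(YAW),0]);ey=np.array([-np.sin(YAW),np.cos(YAW),0])
AX=-np.sin(.38)*ex+np.array([0,0,np.cos(.38)]); H=np.array([*BASE,.13]); CAP=H+.126*AX
FC=frame(-AX,ey)
FT=frame([0,0,-1],[-np.sin(TYAW),np.cos(TYAW),0])
def go(pos,F=None):
    s=manip.get_state(); M=rot(s["ee_rot"]).as_matrix(); d=M.T@(np.array(pos)-s["position"])
    print("t",round(s["clock"],2),"at",np.round(s["position"],4),"shift mm",np.round(d*1e3,1),"n30",np.linalg.norm(d)/.03)
    if F is not None: r=R.from_matrix(M.T@F).as_rotvec(degrees=True); print("turn deg",np.round(r,2)," (shift in target frame mm",np.round(F.T@(np.array(pos)-s["position"])*1e3,1),")")
E
python3 -c "
from h import *
print(CAP,AX)
s=manip.get_state()['position']
go([s[0],s[1],.4]); go(CAP+.14*AX,FC)"
```

```text
[0.49545317 0.15729944 0.24701174] [-0.36941926 -0.03333779  0.92866464]
t 0.2 at [0.1426 0.5567 0.2308] shift mm [   0.    -0.2 -169.2] n30 5.64125569153215
t 0.2 at [0.1426 0.5567 0.2308] shift mm [-392.  -316.9 -146. ] n30 17.492112161172518
turn deg [ -3.77 -21.58 -19.28]  (shift in target frame mm [-299.  -429.5  -38.1] )
```

```bash
python3 -m pendant '[{"dz":-0.03},{"dz":-0.03},{"dz":-0.03},{"dz":-0.03},{"dz":-0.026},{"dx":-0.028,"dy":-0.0226},{"dx":-0.028,"dy":-0.0226},{"dx":-0.028,"dy":-0.0226},{"dx":-0.028,"dy":-0.0226},{"dx":-0.028,"dy":-0.0226},{"dx":-0.028,"dy":-0.0226},{"dx":-0.028,"dy":-0.0226}]'
python3 -m pendant '[{"dx":-0.028,"dy":-0.0226},{"dx":-0.028,"dy":-0.0226},{"dx":-0.028,"dy":-0.0226},{"dx":-0.028,"dy":-0.0226},{"dx":-0.028,"dy":-0.0226},{"dx":-0.028,"dy":-0.0226},{"dx":-0.028,"dy":-0.0226},{"rx":-0.75,"ry":-4.3,"rz":-3.86},{"rx":-0.75,"ry":-4.3,"rz":-3.86},{"rx":-0.75,"ry":-4.3,"rz":-3.86},{"rx":-0.75,"ry":-4.3,"rz":-3.86},{"rx":-0.75,"ry":-4.3,"rz":-3.86}]'
python3 - <<'E'
from h import *
manip.get_image("side")  # let the arm settle
s=manip.get_state(); d=manip.get_image("wrist"); M=np.array(d["mount"]); print(M.round(4).tolist())
Tm=np.eye(4);Tm[:3,:3]=rot(s["ee_rot"]).as_matrix();Tm[:3,3]=s["position"]; W=Tm@M
c=(d,W[:3,3],W[:3,:3])
for k in(0,.018,.05): print(k,proj(c,CAP+k*AX))
go(CAP+.021*AX,FC)
cv2.imwrite("pics/w1.png",d["frame"][:,:,::-1])
E
```

```text
[[-0.0009, 0.9445, 0.3285, 0.0848], [1.0, 0.0011, -0.0002, -0.0001], [-0.0006, 0.3285, -0.9445, -0.1417], [0.0, 0.0, 0.0, 1.0]]
0 [[ -5.02690848 693.30974635]]
0.018 [[-28.86985947 725.15804031]]
0.05 [[-79.94857881 793.38659429]]
t 0.3 at [0.1427 0.5569 0.231 ] shift mm [-433.6 -302.1  -35.4] n30 17.65474053581639
turn deg [ -3.74 -21.57 -19.29]  (shift in target frame mm [-298.9 -429.6   81.2] )invalid input
invalid input
```

View pics/w1.png

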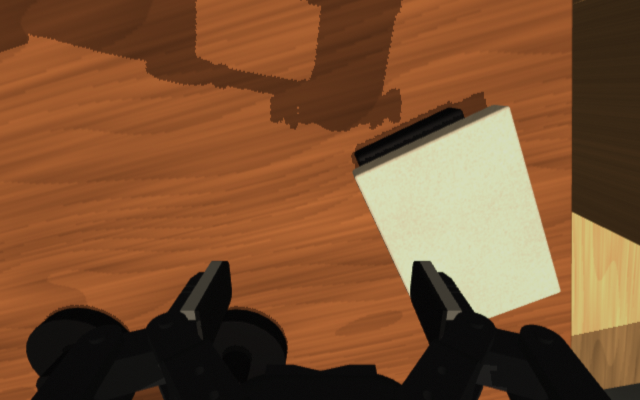

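The moves were refused and the arm hasn't moved, so this picture only shows the book at (455,200). Rows probably need all seven keys, so I'll try one complete row.

```bash
python3 -m pendant '[{"dx":0,"dy":0,"dz":-0.03,"rx":0,"ry":0,"rz":0,"hand":0.085}]'
```

```text
clock: 0.38
position: [0.1414, 0.5536, 0.2557]
ee_rot: [-0.002, 0.125, 0.992, -0.006]
contact_force: [0.1, -0.5, 0.1]
width: 0.0849
gripper_force: 0.0
```

```bash
python3 -m pendant '[{"dx":0,"dy":0,"dz":-0.03,"rx":0,"ry":0,"rz":0,"hand":0.085},{"dx":0,"dy":0,"dz":-0.03,"rx":0,"ry":0,"rz":0,"hand":0.085},{"dx":0,"dy":0,"dz":-0.03,"rx":0,"ry":0,"rz":0,"hand":0.085},{"dx":0,"dy":0,"dz":-0.026,"rx":0,"ry":0,"rz":0,"hand":0.085},{"dx":-0.028,"dy":-0.0226,"dz":0,"rx":0,"ry":0,"rz":0,"hand":0.06},{"dx":-0.028,"dy":-0.0226,"dz":0,"rx":0,"ry":0,"rz":0,"hand":0.06},{"dx":-0.028,"dy":-0.0226,"dz":0,"rx":0,"ry":0,"rz":0,"hand":0.06},{"dx":-0.028,"dy":-0.0226,"dz":0,"rx":0,"ry":0,"rz":0,"hand":0.06},{"dx":-0.028,"dy":-0.0226,"dz":0,"rx":0,"ry":0,"rz":0,"hand":0.06},{"dx":-0.028,"dy":-0.0226,"dz":0,"rx":0,"ry":0,"rz":0,"hand":0.06},{"dx":-0.028,"dy":-0.0226,"dz":0,"rx":0,"ry":0,"rz":0,"hand":0.06}]'
python3 -m pendant '[{"dx":-0.028,"dy":-0.0226,"dz":0,"rx":0,"ry":0,"rz":0,"hand":0.06},{"dx":-0.028,"dy":-0.0226,"dz":0,"rx":0,"ry":0,"rz":0,"hand":0.06},{"dx":-0.028,"dy":-0.0226,"dz":0,"rx":0,"ry":0,"rz":0,"hand":0.06},{"dx":-0.028,"dy":-0.0226,"dz":0,"rx":0,"ry":0,"rz":0,"hand":0.06},{"dx":-0.028,"dy":-0.0226,"dz":0,"rx":0,"ry":0,"rz":0,"hand":0.06},{"dx":-0.028,"dy":-0.0226,"dz":0,"rx":0,"ry":0,"rz":0,"hand":0.06},{"dx":-0.028,"dy":-0.0226,"dz":0,"rx":0,"ry":0,"rz":0,"hand":0.06},{"dx":0,"dy":0,"dz":0,"rx":-0.75,"ry":-4.3,"rz":-3.86,"hand":0.06},{"dx":0,"dy":0,"dz":0,"rx":-0.75,"ry":-4.3,"rz":-3.86,"hand":0.06},{"dx":0,"dy":0,"dz":0,"rx":-0.75,"ry":-4.3,"rz":-3.86,"hand":0.06},{"dx":0,"dy":0,"dz":0,"rx":-0.75,"ry":-4.3,"rz":-3.86,"hand":0.06},{"dx":0,"dy":0,"dz":0,"rx":-0.75,"ry":-4.3,"rz":-3.86,"hand":0.06}]'
cat >> h.py <<'E'
def look(name):
    manip.get_image("side"); manip.get_image("side")
    s=manip.get_state(); d=manip.get_image("wrist"); Tm=np.eye(4);Tm[:3,:3]=rot(s["ee_rot"]).as_matrix();Tm[:3,3]=s["position"]; W=Tm@np.array(d["mount"])
    cv2.imwrite(f"pics/{name}.png",d["frame"][:,:,::-1]); np.save(f"pics/{name}.npy",W); return d,W[:3,3],W[:3,:3]
E
python3 - <<'E'
from h import *
c=look("w2")
for k in(0,.018,.05): print(k,proj(c,CAP+k*AX))
go(CAP+.021*AX,FC)
E
```

```text
clock: 1.3
position: [0.2939, 0.3536, 0.3774]
ee_rot: [0.0, 0.125, 0.992, 0.0]
contact_force: [1.2, 0.5, -0.2]
width: 0.0601
gripper_force: 0.0
clock: 2.3
position: [0.4439, 0.1532, 0.3776]
ee_rot: [0.19, -0.046, 0.981, 0.009]
contact_force: [0.3, 0.0, -0.5]
width: 0.0599
gripper_force: 0.0
0 [[320.21274951 187.08498267]]
0.018 [[320.216917   193.16506983]]
0.05 [[320.22573386 206.0282919 ]]
t 2.45 at [0.4423 0.153  0.3774] shift mm [ -1.3  -0.6 119.8] n30 3.9948274453094457
turn deg [ 0.05 -0.09 -0.09]  (shift in target frame mm [ -1.1  -0.5 119.8] )
```

View pics/w2.png

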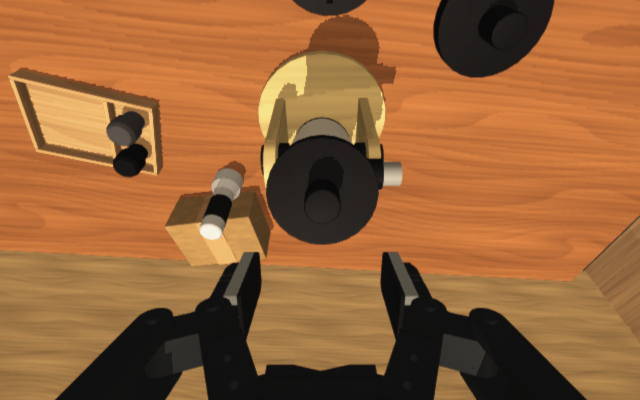

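The wrist view shows the cap coaxial under the open gripper. The knob top is at (322,207), predicted (320,206), and the lid centre is at about (322,190). I'll descend and close.

```bash
python3 -m pendant '[{"dx":-0.001,"dy":0.0005,"dz":0.022,"rx":0,"ry":0,"rz":0,"hand":0.06},{"dx":0,"dy":0,"dz":0.022,"rx":0,"ry":0,"rz":0,"hand":0.06},{"dx":0,"dy":0,"dz":0.022,"rx":0,"ry":0,"rz":0,"hand":0.06},{"dx":0,"dy":0,"dz":0.022,"rx":0,"ry":0,"rz":0,"hand":0.06},{"dx":0,"dy":0,"dz":0.016,"rx":0,"ry":0,"rz":0,"hand":0.06},{"dx":0,"dy":0,"dz":0.01,"rx":0,"ry":0,"rz":0,"hand":0.06},{"dx":0,"dy":0,"dz":0.005,"rx":0,"ry":0,"rz":0,"hand":0.06},{"dx":0,"dy":0,"dz":0,"rx":0,"ry":0,"rz":0,"hand":0.06},{"dx":0,"dy":0,"dz":0,"rx":0,"ry":0,"rz":0,"hand":0.06}]' 30
python3 -c "
from h import *
go(CAP+.021*AX,FC);print(manip.get_state()['contact_force'])"
```

```text
clock: 3.2
position: [0.4894, 0.158, 0.2677]
ee_rot: [0.188, -0.044, 0.981, 0.009]
contact_force: [0.9, 0.7, 0.8]
width: 0.0601
gripper_force: 0.0
t 3.2 at [0.4894 0.158  0.2677] shift mm [ 2.2 -1.3  0.5] n30 0.08466522850420302
turn deg [ 0.06 -0.02 -0.03]  (shift in target frame mm [ 2.2 -1.3  0.5] )
[0.9360999  0.73562618 0.76331334]
```

```bash
python3 -m pendant '[{"dx":0.0015,"dy":-0.0003,"dz":0,"rx":0,"ry":0,"rz":0,"hand":0.04},{"dx":0,"dy":0,"dz":0,"rx":0,"ry":0,"rz":0,"hand":0.024},{"dx":0,"dy":0,"dz":0,"rx":0,"ry":0,"rz":0,"hand":0.02},{"dx":0,"dy":0,"dz":0,"rx":0,"ry":0,"rz":0,"hand":0.02},{"dx":0,"dy":0,"dz":0,"rx":0,"ry":0,"rz":0,"hand":0.02},{"dx":0,"dy":0,"dz":0,"rx":0,"ry":0,"rz":0,"hand":0.02}]' 35; python3 -c "
from h import *
go(CAP+.021*AX,FC)"
```

```text
clock: 3.7
position: [0.4874, 0.1576, 0.2678]
ee_rot: [0.189, -0.044, 0.981, 0.009]
contact_force: [-4.2, -0.0, 5.7]
width: 0.0286
gripper_force: 34.7
t 3.7 at [0.4874 0.1576 0.2678] shift mm [ 0.3 -1.   1.3] n30 0.05431790251903399
turn deg [ 0.07  0.05 -0.01]  (shift in target frame mm [ 0.3 -1.   1.3] )
```

```bash
python3 -m pendant '[{"dx":0,"dy":0,"dz":-0.004,"rx":0,"ry":0,"rz":0,"hand":0.02},{"dx":0,"dy":0,"dz":-0.008,"rx":0,"ry":0,"rz":0,"hand":0.02},{"dx":0,"dy":0,"dz":-0.012,"rx":0,"ry":0,"rz":0,"hand":0.02},{"dx":0,"dy":0,"dz":-0.015,"rx":0,"ry":0,"rz":0,"hand":0.02},{"dx":0,"dy":0,"dz":-0.015,"rx":0,"ry":0,"rz":0,"hand":0.02},{"dx":0,"dy":0,"dz":-0.015,"rx":0,"ry":0,"rz":0,"hand":0.02},{"dx":0,"dy":0,"dz":-0.015,"rx":0,"ry":0,"rz":0,"hand":0.02},{"dx":0,"dy":0,"dz":-0.015,"rx":0,"ry":0,"rz":0,"hand":0.02},{"dx":0,"dy":0,"dz":-0.01,"rx":0,"ry":0,"rz":0,"hand":0.02},{"dx":0,"dy":0,"dz":0,"rx":0,"ry":0,"rz":0,"hand":0.02},{"dx":0,"dy":0,"dz":0,"rx":0,"ry":0,"rz":0,"hand":0.02}]'
python3 - <<'E'
from h import *
c=look("w3"); s=manip.get_state(); cap_o=s["position"]-.021*AX
print(proj(c,cap_o+.018*AX),proj(c,cap_o+.05*AX),proj(c,CAP+.014*AX))
go([*BAY,.20],FT)
E
```

```text
clock: 4.62
position: [0.4471, 0.1537, 0.3681]
ee_rot: [0.189, -0.044, 0.981, 0.009]
contact_force: [0.5, 0.3, -2.0]
width: 0.029
gripper_force: 34.6
[[320.76074954 260.19332067]] [[320.87952758 298.95707488]] [[319.75677801 193.80105171]]
t 4.77 at [0.4468 0.1536 0.3665] shift mm [ -35.  -399.6  192.7] n30 14.834888775542348
turn deg [ 2.87 21.46 14.87]  (shift in target frame mm [-203.7 -358.9  166.5] )
```

View pics/w3.png

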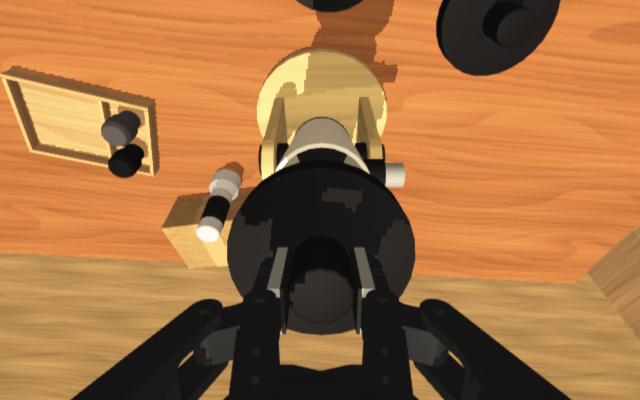

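The cap is held coaxially with the knob top at (322,297), and the mouth is open behind it. Next I'll turn it upright and carry it over the bay.

```bash
python3 -m pendant '[{"dx":0,"dy":0,"dz":0,"rx":0.57,"ry":4.3,"rz":3,"hand":0.02},{"dx":0,"dy":0,"dz":0,"rx":0.57,"ry":4.3,"rz":3,"hand":0.02},{"dx":0,"dy":0,"dz":0,"rx":0.57,"ry":4.3,"rz":3,"hand":0.02},{"dx":0,"dy":0,"dz":0,"rx":0.57,"ry":4.3,"rz":3,"hand":0.02},{"dx":0,"dy":0,"dz":0,"rx":0.57,"ry":4.3,"rz":2.9,"hand":0.02},{"dx":-0.008,"dy":-0.015,"dz":0,"rx":0,"ry":0,"rz":0,"hand":0.02},{"dx":-0.015,"dy":-0.026,"dz":0,"rx":0,"ry":0,"rz":0,"hand":0.02},{"dx":-0.015,"dy":-0.026,"dz":0,"rx":0,"ry":0,"rz":0,"hand":0.02},{"dx":-0.015,"dy":-0.026,"dz":0,"rx":0,"ry":0,"rz":0,"hand":0.02},{"dx":-0.015,"dy":-0.026,"dz":0,"rx":0,"ry":0,"rz":0,"hand":0.02},{"dx":-0.015,"dy":-0.026,"dz":0,"rx":0,"ry":0,"rz":0,"hand":0.02},{"dx":-0.015,"dy":-0.026,"dz":0,"rx":0,"ry":0,"rz":0,"hand":0.02}]'
python3 -m pendant '[{"dx":-0.015,"dy":-0.026,"dz":0,"rx":0,"ry":0,"rz":0,"hand":0.02},{"dx":-0.015,"dy":-0.026,"dz":0,"rx":0,"ry":0,"rz":0,"hand":0.02},{"dx":-0.015,"dy":-0.026,"dz":0.02,"rx":0,"ry":0,"rz":0,"hand":0.02},{"dx":-0.015,"dy":-0.026,"dz":0.03,"rx":0,"ry":0,"rz":0,"hand":0.02},{"dx":-0.015,"dy":-0.026,"dz":0.03,"rx":0,"ry":0,"rz":0,"hand":0.02},{"dx":-0.015,"dy":-0.026,"dz":0.03,"rx":0,"ry":0,"rz":0,"hand":0.02},{"dx":-0.01,"dy":-0.018,"dz":0.03,"rx":0,"ry":0,"rz":0,"hand":0.02},{"dx":-0.005,"dy":-0.01,"dz":0.02,"rx":0,"ry":0,"rz":0,"hand":0.02},{"dx":0,"dy":0,"dz":0.02,"rx":0,"ry":0,"rz":0,"hand":0.02},{"dx":0,"dy":0,"dz":0.02,"rx":0,"ry":0,"rz":0,"hand":0.02},{"dx":0,"dy":0,"dz":0.02,"rx":0,"ry":0,"rz":0,"hand":0.02},{"dx":0,"dy":0,"dz":0,"rx":0,"ry":0,"rz":0,"hand":0.02}]'
python3 - <<'E'
from h import *
c=look("w4"); go([*BAY,.028],FT)
print(manip.get_state()["width"])
s,q=np.sin(TYAW),np.cos(TYAW)
tc=[BAY+[q*a-s*b,s*a+q*b] for a,b in((.06,.0585),(.06,-.0585),(-.06,-.0585),(-.06,.0585))]
print("bay rim",proj(c,[[*p,.024] for p in tc]).round())
E
```

```text
clock: 5.77
position: [0.5148, -0.0331, 0.3665]
ee_rot: [-0.0, 0.086, 0.996, 0.001]
contact_force: [0.6, 1.4, -1.2]
width: 0.0286
gripper_force: 34.8
clock: 6.77
position: [0.5828, -0.2279, 0.1433]
ee_rot: [-0.004, 0.087, 0.996, 0.003]
contact_force: [-1.3, 0.4, -1.6]
width: 0.0289
gripper_force: 34.8
t 6.92 at [ 0.5863 -0.2293  0.1493] shift mm [ -0.3  -5.8 121.3] n30 4.048975021772841
turn deg [ 0.08  0.09 -0.01]  (shift in target frame mm [ -0.5  -5.7 121.3] )
0.02911717596039406
bay rim [[376. 251.]
 [252. 252.]
 [241. 121.]
 [384. 121.]]
```

View pics/w4.png

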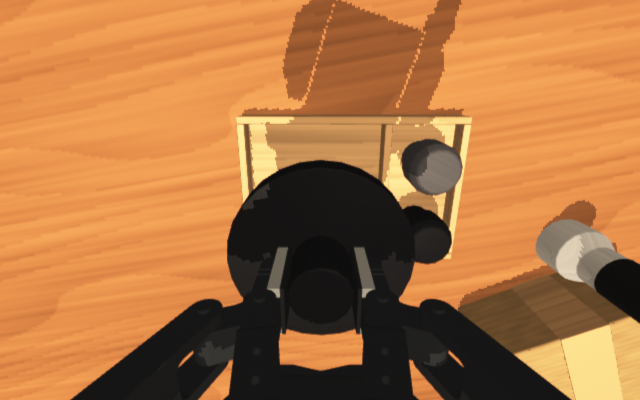

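The bay's near inner corners show at about (244,124) and (381,124), against a prediction of (241,121) and (384,121), so the tray pose is good. I'll shift 5.7 mm and descend.

```bash
python3 -m pendant '[{"dx":0,"dy":-0.0057,"dz":0.01,"rx":0,"ry":0,"rz":0,"hand":0.02},{"dx":0,"dy":0,"dz":0.02,"rx":0,"ry":0,"rz":0,"hand":0.02},{"dx":0,"dy":0,"dz":0.02,"rx":0,"ry":0,"rz":0,"hand":0.02},{"dx":0,"dy":0,"dz":0.018,"rx":0,"ry":0,"rz":0,"hand":0.02},{"dx":0,"dy":0,"dz":0.015,"rx":0,"ry":0,"rz":0,"hand":0.02},{"dx":0,"dy":0,"dz":0.012,"rx":0,"ry":0,"rz":0,"hand":0.02},{"dx":0,"dy":0,"dz":0.01,"rx":0,"ry":0,"rz":0,"hand":0.02},{"dx":0,"dy":0,"dz":0.006,"rx":0,"ry":0,"rz":0,"hand":0.02},{"dx":0,"dy":0,"dz":0,"rx":0,"ry":0,"rz":0,"hand":0.02},{"dx":0,"dy":0,"dz":0,"rx":0,"ry":0,"rz":0,"hand":0.02}]'
python3 -c "
from h import *
go([*BAY,.028],FT)"
```

```text
clock: 7.75
position: [0.5854, -0.2349, 0.0386]
ee_rot: [0.001, 0.086, 0.996, 0.0]
contact_force: [0.3, 0.2, -0.1]
width: 0.0291
gripper_force: 34.8
t 7.75 at [ 0.5854 -0.2349  0.0386] shift mm [-0.4 -0.1 10.6] n30 0.3529463883992462
turn deg [ 0.07  0.12 -0.01]  (shift in target frame mm [-0.4 -0.1 10.6] )
```

```bash
python3 -m pendant '[{"dx":0,"dy":0,"dz":0.003,"rx":0,"ry":0,"rz":0,"hand":0.02},{"dx":0,"dy":0,"dz":0.003,"rx":0,"ry":0,"rz":0,"hand":0.02},{"dx":0,"dy":0,"dz":0.002,"rx":0,"ry":0,"rz":0,"hand":0.02},{"dx":0,"dy":0,"dz":0,"rx":0,"ry":0,"rz":0,"hand":0.02},{"dx":0,"dy":0,"dz":0,"rx":0,"ry":0,"rz":0,"hand":0.02}]'; for i in 1; do python3 -m pendant '[{"dx":0,"dy":0,"dz":0.001,"rx":0,"ry":0,"rz":0,"hand":0.02},{"dx":0,"dy":0,"dz":0,"rx":0,"ry":0,"rz":0,"hand":0.02},{"dx":0,"dy":0,"dz":0,"rx":0,"ry":0,"rz":0,"hand":0.02}]'; done
```

```text
clock: 8.17
position: [0.585, -0.2345, 0.0302]
ee_rot: [0.001, 0.086, 0.996, 0.001]
contact_force: [1.0, -0.2, -0.8]
width: 0.0285
gripper_force: 34.8
clock: 8.42
position: [0.585, -0.2345, 0.0292]
ee_rot: [0.001, 0.086, 0.996, 0.001]
contact_force: [0.6, 0.4, -0.7]
width: 0.029
gripper_force: 34.8
```

```bash
python3 -m pendant '[{"dx":0,"dy":0,"dz":0.001,"rx":0,"ry":0,"rz":0,"hand":0.02},{"dx":0,"dy":0,"dz":0,"rx":0,"ry":0,"rz":0,"hand":0.02},{"dx":0,"dy":0,"dz":0,"rx":0,"ry":0,"rz":0,"hand":0.02}]';  python3 -m pendant '[{"dx":0,"dy":0,"dz":0.001,"rx":0,"ry":0,"rz":0,"hand":0.02},{"dx":0,"dy":0,"dz":0,"rx":0,"ry":0,"rz":0,"hand":0.02},{"dx":0,"dy":0,"dz":0,"rx":0,"ry":0,"rz":0,"hand":0.02}]'
```

```text
clock: 8.67
position: [0.5852, -0.2345, 0.029]
ee_rot: [0.001, 0.086, 0.996, 0.001]
contact_force: [-1.4, 2.5, 5.4]
width: 0.0293
gripper_force: 35.1
clock: 8.92
position: [0.5852, -0.2345, 0.0289]
ee_rot: [0.001, 0.086, 0.996, 0.0]
contact_force: [-2.8, 2.5, 10.6]
width: 0.0288
gripper_force: 36.0
```

Contact with the floor at z 0.029. I'll relieve the pressure, open and retreat.

```bash
python3 -m pendant '[{"dx":0,"dy":0,"dz":-0.0015,"rx":0,"ry":0,"rz":0,"hand":0.02},{"dx":0,"dy":0,"dz":0,"rx":0,"ry":0,"rz":0,"hand":0.035},{"dx":0,"dy":0,"dz":0,"rx":0,"ry":0,"rz":0,"hand":0.055},{"dx":0,"dy":0,"dz":0,"rx":0,"ry":0,"rz":0,"hand":0.06},{"dx":0,"dy":0,"dz":0,"rx":0,"ry":0,"rz":0,"hand":0.06},{"dx":0,"dy":0,"dz":-0.01,"rx":0,"ry":0,"rz":0,"hand":0.06},{"dx":0,"dy":0,"dz":-0.02,"rx":0,"ry":0,"rz":0,"hand":0.06},{"dx":0,"dy":0,"dz":-0.03,"rx":0,"ry":0,"rz":0,"hand":0.06},{"dx":0,"dy":0,"dz":-0.03,"rx":0,"ry":0,"rz":0,"hand":0.06},{"dx":0,"dy":0,"dz":-0.03,"rx":0,"ry":0,"rz":0,"hand":0.06},{"dx":0,"dy":0,"dz":-0.03,"rx":0,"ry":0,"rz":0,"hand":0.06}]'
python3 - <<'E'
from h import *
c=look("w5")
B=np.array([*BAY,.006]); print(proj(c,[B+[0,0,.018],B+[0,0,.05]]))
th=np.linspace(0,6.28,90); q=proj(c,np.c_[B[0]+.05*np.cos(th),B[1]+.05*np.sin(th),0*th+.024]); print("lid box",q.min(0),q.max(0))
E
```

```text
clock: 9.83
position: [0.5847, -0.2346, 0.1808]
ee_rot: [0.001, 0.086, 0.996, 0.001]
contact_force: [-0.0, 0.4, -0.2]
width: 0.06
gripper_force: 0.0
[[321.95894865 172.97930275]
 [322.04521112 182.65530393]]
lid box [271.17433008 121.12329236] [372.78360444 219.45647418]
```

View pics/w5.png

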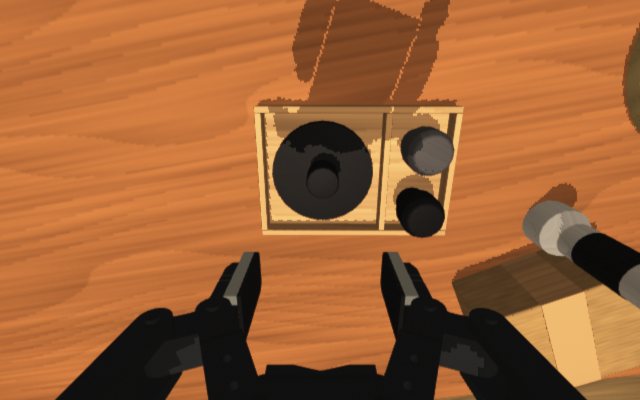

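The cap lies flat in the bay, released: the lid spans 273–373 by 121–219, predicted 271–373 by 121–219, and the eyepieces are untouched. Now the tube.

```bash
cat >> h.py <<'E'
FP=frame([0,0,-1],ey)
PS=lambda x,z:np.array([*BASE,0])+x*ex+np.array([0,0,z])
E
python3 -c "
from h import *
go(PS(-.135,.4),FP);go(PS(-.135,.222),FP)"
```

```text
t 9.98 at [ 0.5865 -0.2356  0.1826] shift mm [ 240.7  348.3 -219.7] n30 15.899409505047354
turn deg [ -0.11   0.47 -15.05]  (shift in target frame mm [ 143.7  399.5 -217.4] )
t 9.98 at [ 0.5865 -0.2356  0.1826] shift mm [242.2 348.4 -41.7] n30 14.212761615735298
turn deg [ -0.11   0.47 -15.05]  (shift in target frame mm [143.7 399.5 -39.4] )
```

```bash
python3 -m pendant '[{"dx":0,"dy":0,"dz":-0.03,"rx":0,"ry":0,"rz":-5,"hand":0},{"dx":0,"dy":0,"dz":-0.03,"rx":0,"ry":0,"rz":-5,"hand":0},{"dx":0,"dy":0,"dz":-0.03,"rx":0,"ry":0,"rz":-5,"hand":0},{"dx":0,"dy":0,"dz":-0.03,"rx":0,"ry":0,"rz":0,"hand":0},{"dx":0,"dy":0,"dz":-0.03,"rx":0,"ry":0,"rz":0,"hand":0},{"dx":0,"dy":0,"dz":-0.03,"rx":0,"ry":0,"rz":0,"hand":0},{"dx":0,"dy":0,"dz":-0.03,"rx":0,"ry":0,"rz":0,"hand":0},{"dx":0.0103,"dy":0.0286,"dz":0,"rx":0,"ry":0,"rz":0,"hand":0},{"dx":0.0103,"dy":0.0286,"dz":0,"rx":0,"ry":0,"rz":0,"hand":0},{"dx":0.0103,"dy":0.0286,"dz":0,"rx":0,"ry":0,"rz":0,"hand":0},{"dx":0.0103,"dy":0.0286,"dz":0,"rx":0,"ry":0,"rz":0,"hand":0}]'
python3 -m pendant '[{"dx":0.0103,"dy":0.0286,"dz":0,"rx":0,"ry":0,"rz":0,"hand":0},{"dx":0.0103,"dy":0.0286,"dz":0,"rx":0,"ry":0,"rz":0,"hand":0},{"dx":0.0103,"dy":0.0286,"dz":0,"rx":0,"ry":0,"rz":0,"hand":0},{"dx":0.0103,"dy":0.0286,"dz":0,"rx":0,"ry":0,"rz":0,"hand":0},{"dx":0.0103,"dy":0.0286,"dz":0,"rx":0,"ry":0,"rz":0,"hand":0},{"dx":0.0103,"dy":0.0286,"dz":0,"rx":0,"ry":0,"rz":0,"hand":0},{"dx":0.0103,"dy":0.0286,"dz":0,"rx":0,"ry":0,"rz":0,"hand":0},{"dx":0.0103,"dy":0.0286,"dz":0,"rx":0,"ry":0,"rz":0,"hand":0},{"dx":0.0103,"dy":0.0286,"dz":0,"rx":0,"ry":0,"rz":0,"hand":0},{"dx":0.0103,"dy":0.0286,"dz":0,"rx":0,"ry":0,"rz":0,"hand":0},{"dx":0,"dy":0,"dz":0,"rx":0,"ry":0,"rz":0,"hand":0},{"dx":0,"dy":0,"dz":0,"rx":0,"ry":0,"rz":0,"hand":0}]'
python3 -c "
from h import *
go(PS(-.135,.222),FP)"
```

```text
clock: 10.9
position: [0.5322, -0.1236, 0.3874]
ee_rot: [-0.0, -0.044, 0.999, 0.001]
contact_force: [0.3, 1.0, 0.5]
width: 0.0002
gripper_force: 0.0
clock: 11.9
position: [0.4042, 0.1519, 0.3881]
ee_rot: [-0.0, -0.046, 0.999, 0.0]
contact_force: [0.9, -0.5, 0.6]
width: 0.0001
gripper_force: 0.0
t 11.9 at [0.4042 0.1519 0.3881] shift mm [ -3.1  -2.9 166.1] n30 5.53878405717081
turn deg [ 0.04 -0.    0.13]  (shift in target frame mm [ -3.1  -2.8 166.1] )
```

```bash
python3 -m pendant '[{"dx":0,"dy":-0.003,"dz":0.028,"rx":0,"ry":0,"rz":0,"hand":0},{"dx":0,"dy":0,"dz":0.028,"rx":0,"ry":0,"rz":0,"hand":0},{"dx":0,"dy":0,"dz":0.028,"rx":0,"ry":0,"rz":0,"hand":0},{"dx":0,"dy":0,"dz":0.028,"rx":0,"ry":0,"rz":0,"hand":0},{"dx":0,"dy":0,"dz":0.028,"rx":0,"ry":0,"rz":0,"hand":0},{"dx":0,"dy":0,"dz":0.026,"rx":0,"ry":0,"rz":0,"hand":0},{"dx":-0.01,"dy":0,"dz":0,"rx":0,"ry":0,"rz":0,"hand":0},{"dx":-0.01,"dy":0,"dz":0,"rx":0,"ry":0,"rz":0,"hand":0},{"dx":-0.006,"dy":0,"dz":0,"rx":0,"ry":0,"rz":0,"hand":0},{"dx":-0.006,"dy":0,"dz":0,"rx":0,"ry":0,"rz":0,"hand":0},{"dx":-0.006,"dy":0,"dz":0,"rx":0,"ry":0,"rz":0,"hand":0}]'
python3 -m pendant '[{"dx":-0.004,"dy":0,"dz":0,"rx":0,"ry":0,"rz":0,"hand":0},{"dx":-0.004,"dy":0,"dz":0,"rx":0,"ry":0,"rz":0,"hand":0},{"dx":-0.004,"dy":0,"dz":0,"rx":0,"ry":0,"rz":0,"hand":0},{"dx":-0.004,"dy":0,"dz":0,"rx":0,"ry":0,"rz":0,"hand":0}]'
python3 -c "
from h import *
go(PS(-.056,.222),FP)"
```

```text
clock: 12.82
position: [0.4433, 0.1514, 0.2246]
ee_rot: [-0.001, -0.044, 0.999, 0.001]
contact_force: [-9.2, -1.8, 6.5]
width: 0.0001
gripper_force: 4.3
clock: 13.15
position: [0.4591, 0.1531, 0.2246]
ee_rot: [0.0, -0.045, 0.999, 0.001]
contact_force: [-5.6, -1.1, 3.9]
width: -0.0001
gripper_force: 2.5
t 13.15 at [0.4591 0.1531 0.2246] shift mm [-27.3   0.9   2.6] n30 0.9162214247057052
turn deg [ 0.07  0.02 -0.05]  (shift in target frame mm [-27.3   0.9   2.6] )
```

Pushing as expected, 27 mm to go.

```bash
python3 -m pendant '[{"dx":-0.004,"dy":0,"dz":0,"rx":0,"ry":0,"rz":0,"hand":0},{"dx":-0.004,"dy":0,"dz":0,"rx":0,"ry":0,"rz":0,"hand":0},{"dx":-0.004,"dy":0,"dz":0,"rx":0,"ry":0,"rz":0,"hand":0},{"dx":-0.004,"dy":0,"dz":0,"rx":0,"ry":0,"rz":0,"hand":0},{"dx":-0.003,"dy":0,"dz":0,"rx":0,"ry":0,"rz":0,"hand":0},{"dx":-0.003,"dy":0,"dz":0,"rx":0,"ry":0,"rz":0,"hand":0}]'
python3 -m pendant '[{"dx":-0.002,"dy":0,"dz":0,"rx":0,"ry":0,"rz":0,"hand":0},{"dx":-0.002,"dy":0,"dz":0,"rx":0,"ry":0,"rz":0,"hand":0},{"dx":0,"dy":0,"dz":0,"rx":0,"ry":0,"rz":0,"hand":0}]'
python3 -c "
from h import *
go(PS(-.056,.222),FP)"
```

```text
clock: 13.65
position: [0.4812, 0.1552, 0.2279]
ee_rot: [0.002, -0.045, 0.999, 0.001]
contact_force: [-15.2, -2.2, 31.3]
width: -0.0
gripper_force: 7.1
clock: 13.9
position: [0.4866, 0.1558, 0.2297]
ee_rot: [0.004, -0.045, 0.999, 0.001]
contact_force: [-12.5, -1.4, 31.3]
width: 0.0
gripper_force: 9.2
t 13.9 at [0.4866 0.1558 0.2297] shift mm [0.4 0.7 7.7] n30 0.25698070727353534
turn deg [ 0.11  0.48 -0.04]  (shift in target frame mm [0.3 0.7 7.7] )
```

The rim is lifting the gripper (31 N upward) as it rises. I'll back off, raise the tool and finish with the fingertips.

```bash
python3 -m pendant '[{"dx":0.01,"dy":0,"dz":0,"rx":0,"ry":0,"rz":0,"hand":0},{"dx":0.015,"dy":0,"dz":0,"rx":0,"ry":0,"rz":0,"hand":0},{"dx":0,"dy":0,"dz":-0.012,"rx":0,"ry":0,"rz":0,"hand":0},{"dx":0,"dy":0,"dz":-0.012,"rx":0,"ry":0,"rz":0,"hand":0},{"dx":0,"dy":0,"dz":0,"rx":0,"ry":0,"rz":0,"hand":0},{"dx":0,"dy":0,"dz":0,"rx":0,"ry":0,"rz":0,"hand":0}]'
python3 - <<'E'
from h import *
go(PS(-.056,.246),FP)
d=manip.get_image("side")["frame"][100:280,200:370,::-1]; t=manip.get_image("top")["frame"][130:310,200:370,::-1]
cv2.imwrite("pics/c6.png",cv2.resize(np.hstack([d,t]),None,fx=2.3,fy=2.3,interpolation=cv2.INTER_CUBIC))
E
```

```text
clock: 14.4
position: [0.4622, 0.1532, 0.2477]
ee_rot: [0.003, -0.044, 0.999, 0.001]
contact_force: [-1.0, -0.1, 0.8]
width: -0.0
gripper_force: 0.0
t 14.4 at [0.4622 0.1532 0.2477] shift mm [-24.2   1.1   1.8] n30 0.8102399894023126
turn deg [ 0.07  0.31 -0.07]  (shift in target frame mm [-24.2   1.1   1.7] )
```

View pics/c6.png

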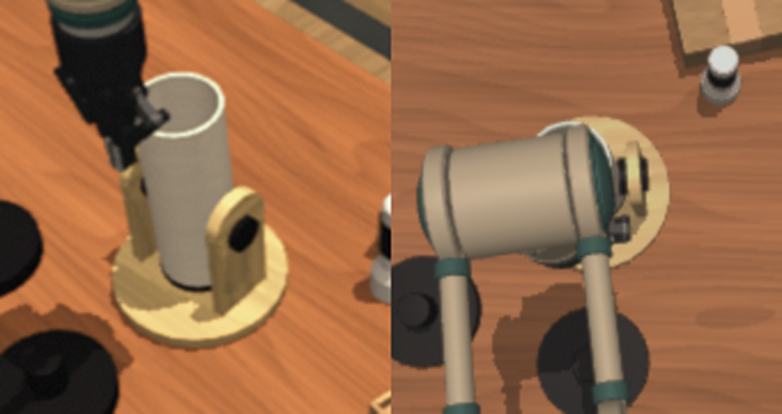

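The tube is almost upright, with its mouth at (178,105) in the left half of the crop and the fingers beside it. I'll finish the push with the fingertips.

```bash
python3 -m pendant '[{"dx":-0.006,"dy":0,"dz":0,"rx":0,"ry":0,"rz":0,"hand":0},{"dx":-0.005,"dy":0,"dz":0,"rx":0,"ry":0,"rz":0,"hand":0},{"dx":-0.004,"dy":0,"dz":0,"rx":0,"ry":0,"rz":0,"hand":0},{"dx":-0.003,"dy":0,"dz":0,"rx":0,"ry":0,"rz":0,"hand":0},{"dx":-0.003,"dy":0,"dz":0,"rx":0,"ry":0,"rz":0,"hand":0}]'
python3 -m pendant '[{"dx":-0.002,"dy":0,"dz":0,"rx":0,"ry":0,"rz":0,"hand":0},{"dx":-0.001,"dy":0,"dz":0,"rx":0,"ry":0,"rz":0,"hand":0},{"dx":0,"dy":0,"dz":0,"rx":0,"ry":0,"rz":0,"hand":0}]'
```

```text
clock: 14.92
position: [0.482, 0.155, 0.2467]
ee_rot: [0.001, -0.044, 0.999, 0.001]
contact_force: [0.3, -0.0, 0.6]
width: -0.0001
gripper_force: 0.0
clock: 15.17
position: [0.4841, 0.1552, 0.2468]
ee_rot: [0.0, -0.044, 0.999, 0.001]
contact_force: [-1.4, -0.3, 0.1]
width: -0.0
gripper_force: 0.5
```

```bash
python3 -m pendant '[{"dx":-0.002,"dy":0,"dz":0,"rx":0,"ry":0,"rz":0,"hand":0},{"dx":-0.001,"dy":0,"dz":0,"rx":0,"ry":0,"rz":0,"hand":0},{"dx":-0.001,"dy":0,"dz":0,"rx":0,"ry":0,"rz":0,"hand":0},{"dx":0,"dy":0,"dz":0,"rx":0,"ry":0,"rz":0,"hand":0}]'
python3 -m pendant '[{"dx":-0.002,"dy":0,"dz":0,"rx":0,"ry":0,"rz":0,"hand":0},{"dx":0,"dy":0,"dz":0,"rx":0,"ry":0,"rz":0,"hand":0},{"dx":0,"dy":0,"dz":0,"rx":0,"ry":0,"rz":0,"hand":0}]'
```

```text
clock: 15.5
position: [0.4883, 0.1557, 0.2473]
ee_rot: [0.001, -0.044, 0.999, 0.001]
contact_force: [-3.1, 0.1, 2.6]
width: -0.0003
gripper_force: 1.4
clock: 15.75
position: [0.4888, 0.1558, 0.2472]
ee_rot: [-0.001, -0.045, 0.999, 0.001]
contact_force: [-6.4, -0.8, 5.0]
width: 0.0002
gripper_force: 3.2
```

```bash
python3 -m pendant '[{"dx":-0.002,"dy":0,"dz":0,"rx":0,"ry":0,"rz":0,"hand":0},{"dx":0,"dy":0,"dz":0,"rx":0,"ry":0,"rz":0,"hand":0},{"dx":0,"dy":0,"dz":0,"rx":0,"ry":0,"rz":0,"hand":0}]'
python3 -m pendant '[{"dx":-0.002,"dy":0,"dz":0,"rx":0,"ry":0,"rz":0,"hand":0},{"dx":0,"dy":0,"dz":0,"rx":0,"ry":0,"rz":0,"hand":0},{"dx":0,"dy":0,"dz":0,"rx":0,"ry":0,"rz":0,"hand":0}]'
```

```text
clock: 16.0
position: [0.4888, 0.1557, 0.2471]
ee_rot: [-0.003, -0.045, 0.999, 0.0]
contact_force: [-9.8, -0.9, 7.4]
width: -0.0002
gripper_force: 5.3
clock: 16.25
position: [0.4887, 0.1558, 0.2472]
ee_rot: [-0.005, -0.045, 0.999, 0.0]
contact_force: [-14.9, -1.6, 10.5]
width: -0.0001
gripper_force: 7.4
```

Firmly against the stop: position is constant while the force rises. I'll back away and check.

```bash
python3 -m pendant '[{"dx":0.004,"dy":0,"dz":0,"rx":0,"ry":0,"rz":0,"hand":0},{"dx":0.006,"dy":0,"dz":0,"rx":0,"ry":0,"rz":0,"hand":0},{"dx":0.02,"dy":0,"dz":0,"rx":0,"ry":0,"rz":0,"hand":0},{"dx":0.03,"dy":0,"dz":0,"rx":0,"ry":0,"rz":0,"hand":0},{"dx":0.03,"dy":0,"dz":0,"rx":0,"ry":0,"rz":0,"hand":0},{"dx":0.02,"dy":0,"dz":0,"rx":0,"ry":0,"rz":0,"hand":0},{"dx":0,"dy":0,"dz":0,"rx":0,"ry":0,"rz":0,"hand":0},{"dx":0,"dy":0,"dz":0,"rx":0,"ry":0,"rz":0,"hand":0},{"dx":0,"dy":0,"dz":0,"rx":0,"ry":0,"rz":0,"hand":0}]'
python3 - <<'E'
from h import *
s=cam("side"); th=np.linspace(0,6.28,90)
q=proj(s,np.c_[BASE[0]+.045*np.cos(th),BASE[1]+.045*np.sin(th),0*th+.27]); f=s[0]["frame"][:,:,::-1].copy()
o=np.array([230,100]); a=cv2.resize(f[100:350,230:470],None,fx=2.4,fy=2.4,interpolation=cv2.INTER_CUBIC)
cv2.polylines(a,[((q-o)*2.4).astype(np.int32)],True,(0,0,255),1); cv2.imwrite("pics/c7.png",a)
E
```

```text
clock: 17.0
position: [0.3865, 0.1465, 0.2473]
ee_rot: [0.002, -0.044, 0.999, 0.001]
contact_force: [0.7, 0.7, 0.6]
width: 0.0001
gripper_force: 0.0
```

View pics/c7.png

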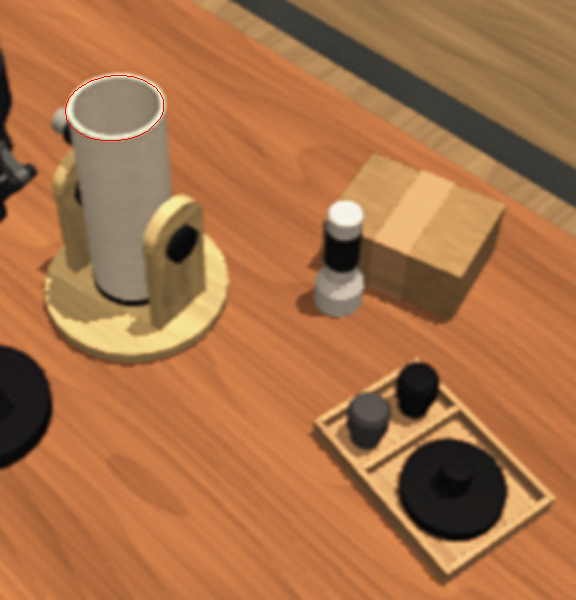

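The tube's mouth at (116,106) matches the predicted upright rim to within about 1 mm. The cap lies in the bay at (452,488), and the torch, carton and eyepieces are undisturbed.

```bash
python3 -c "
from rig import manip
print(manip.sign_off())"
```

```text
the job is handed in; nothing more can be done
None
```

The cap is lying flat, knob up, in the square bay, the tube is straight up against its stop, and nothing else was moved; the job was handed in after about 17 s (no verdict was returned).

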